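Check the pH tester in the yellow buffer

ROBOT

A 6-joint arm with a two-finger parallel gripper is mounted at the origin on the work surface. World frame = base frame: x ahead of the robot, y to its left, z up, the work surface at z = 0. Lengths are in m, angles in rad, forces in N, time in s.
With the tool pointing down it reaches from about 0.35 to 0.775 m from the base axis. Payload 7.3 kg.
Tool frame: the origin (TCP) lies at the very end of the fingers, on their centre line; the grasp point (between the pads) lies grip_point_offset behind it (grip_point_offset is the distance from the TCP to the grasp point, in m); z points along the fingers, y is the direction in which the jaws open and shut (so a half turn about z gives the same grasp; the last joint's range is limited). The gripper opens to 92 mm and grips with 3 to 60 N. Pads are 19 mm wide; open, the fingers measure 130 mm over their backs; the gripper's body (75 mm by 190 mm) begins 47 mm behind the grasp point.
Start: joints at [1.092, 0.342, 1.524, -0, 1.275, -0.146], TCP at [0.171, 0.496, 0.227] pointing down, gripper open.
Joint ranges: [-2.53, 2.53], [-0.77, 2.02], [0.04, 2.7], [-1, 4.14], [0.28, 2.66], [-3.11, 3.11]. Speed limits (rad/s): [2.57, 2.57, 3.14, 3.14, 3.14, 3.14].

INTERFACE

Orientations are given as [roll, pitch, yaw] about the fixed x, y, z axes, in that order (R = Rz(yaw) Ry(pitch) Rx(roll)).
In Python, from cell import * gives the robot as it stands.
- The arm moves only by the shell command python3 -m inch 'ROWS' [OPENING] [FORCE]. ROWS is JSON, a list that holds one entry, the list of rows, each a list of 4 numbers: the shift along the tool's x, y, z in mm, then the turn about the tool's z in rad. In form: [[[x, y, z, roll], ...]]. A call has 1 to 10 rows; each row shifts and turns the commanded pose from where the row before left it, along the tool's axes as they then stand; what a row does not reach is not made up. A row lasts 1/8 s, in which the tool goes at most 62.5 mm and 10.7 degrees, less where a joint would pass 70% of its speed; a pose out of reach is approached as far as the arm can. A call with a gripper value outside its range is refused whole. OPENING is the closure, from -1 (fully open) to 1 (shut), set as the call begins (- or left out, the last holds). The fingers move at their own pace and stop on an object; FORCE is the grip in N (left out, the last holds). Time passes only in rows, so rows that do not move let the fingers close. It gives the time, the measured TCP pose, the force and the opening at its end, in the units of the state.
- observe(): the state, without advancing time (a new reading comes with each control period).
- read_camera(name): name is "scene" or "top" or "wrist"; returns a dict with "img" (420x560x3 uint8, blue, green, red), "fx", "fy", "cx", "cy" (pixels), "k1" (the pictures are not rectified: a ray, as slopes to the right and down, at radius r is drawn at 1 + k1 r^2 times it, then the intrinsics apply), "eye" and "rotation" of the camera in the world; the wrist camera has in their place "T_tool_cam" (4x4, takes a point from camera to tool coordinates, whose origin is the TCP and whose axes are the flange's). Camera axes: x right, y down, z forward; pixel columns grow to the right and rows downward; lengths in m; the calibration is good to about 2 mm. A picture is of the moment at which its call begins: read the wrist's pose just before it. There is no depth.
- hand_in(): hands the job in, once; it reports no verdict.
Trained networks look in the newest picture that a camera, given by its name, has taken for a name from the list of things; names that differ only in an ending like _2 or _b are one class to them, and where a whole thing is asked for, a point or a joint stands for the part that bears it (a point fixed in the world has none). Each returns a list of dicts, best first, with "conf" (0 to 1); they miss things now and then, are a little off and sometimes report something else, mostly with a low value. They report only what shows in the picture. A call takes as long as a camera call.
- boxes_of(camera, label): "at" ([row, column] in pixels, amid what is visible of it).
- place_of(camera, label): "at" ([row, column] in pixels: a listed point, or the origin of a listed thing).
The state is a dict: "time": time; "qpos": joint angles; "qvel": joint speeds; "joint_efforts": joint torques, N m; "tool_pos": TCP position; "tool_rot": TCP orientation; "contact_force": force on the tool from outside, world axes, zero at the start; "torque": the same for the moment, N m; "opening": finger opening in m.
Only numpy, scipy, OpenCV 4.12 (cv2) and the standard library are available. Lean on these libraries where they do the work, as an engineer would, in place of code of your own. Each camera call takes 0.05 s, during which the arm holds its last target. There are 200 camera calls.

TASK

Check the pH tester: take it from its holder, rinse it by dipping its tip about halfway down into the large white rinse beaker for a second, then dip it about halfway down into the yellow buffer cup and keep it there for three seconds, and hang it back in its holder, lowering it gently. The sensor tip is fragile: do not let the tester touch any of the beakers or cups, keep it out of the red and blue cups, and leave the cups, the beaker and the wash bottle standing where they are.

Things in the scene. Friction and masses are not known exactly. Their poses are not given: they have to be found in the camera images.
- tester: Pen-type pH tester, 175 mm long, 90 to 145 g, parked upright, tip down. Origin at the tip, z towards the head. From the tip: dark sensor 18 mm across (0-45 mm), grey shaft 20 mm across with thin teal collars (to 110 mm), white head 28 mm thick (x), 44 mm wide (y), up to 175 mm; display on -x. Grip the head from above across its 44 mm width (teal grips). Its flat underside rests on the holder.
- tester_tip (a point): The end of the sensor: the tester's lowest point, at its origin.
- tester_shoulder (a point): Centre of the flat underside of the tester's head, on its axis, 110 mm above the tip; tester's axes.
- holder: Fixed tester stand: cream base 120 x 100 x 12 mm with a low drip dish (to 20 mm high), a steel post 50 mm behind (+x of) the parked tester's axis, and a level steel U-yoke, its top 140 mm above the bench. Origin on the bench on that axis, z up. The yoke's slot runs along x: 27 mm wide, open to -x, closed at x = 14.5 mm. Nothing stands above the yoke but its prong ends.
- holder_seat (a point): Where the shoulder's centre belongs: mid-slot, level with the yoke's top, 140 mm above the bench; holder's axes. The two prongs are 14 mm wide and reach to x = -30.5 mm, their last 6 mm turned up by 6 mm, so lift the tester over 6 mm before drawing it out to -x or sliding it in; lifting it straight up and lowering it straight in also works.
- rinse: Large white rinse beaker, loose, 110 mm tall, outer diameter 74 mm at the foot and 82 mm at the rim, wall 3 mm, floor 4 mm thick, with a small spout. Origin at the centre of its underside, z up.
- rinse_rim (a point): Centre of the rinse beaker's mouth, at rim height.
- cup_yellow: Yellow buffer cup, loose, 75 mm tall, outer diameter 52 mm at the foot and 58 mm at the rim, wall 3 mm, floor 4 mm thick. Origin at the centre of its underside, z up.
- cup_yellow_rim (a point): Centre of the yellow cup's mouth, at rim height.
- cup_red: Red buffer cup, the same shape as the yellow one; not to be used.
- cup_red_rim (a point): Centre of the red cup's mouth, at rim height.
- cup_blue: Blue buffer cup, the same shape as the yellow one; not to be used.
- cup_blue_rim (a point): Centre of the blue cup's mouth, at rim height.
- wash_bottle: Pale closed wash bottle with a white cap, 66 mm in diameter, 164 mm tall, loose, standing between the robot and the cups; the tallest thing near the work. Origin at the centre of its underside.

How it is judged:
By the outcome, as a careful person would: the job done as asked, in the order asked, and still so for the second after the job is handed in, with the robot touching nothing.
It also fails if it takes over 69 s, if anything falls off the work surface, if the arm or the gripper's body presses on something with over 40 N, if the wrist force passes 120 N, or if a joint passes its speed limit or range.

## Working session

There is one attempt and no reset: what is moved stays moved. The work goes in short steps, Python scripts to look and compute and a shell command to move; the robot and the scene stay as the last step left them, time stands still between calls to the robot, and variables do not carry over. Pictures are saved under pics/ and viewed, about 8 in all and at most 12, crops included, and the job is handed in when it is done.

```bash
ls; mkdir -p pics
cat > h.py <<'E'
from cell import *
import numpy as np, cv2
def ray(c,at):
    u=np.array([(at[1]-c["cx"])/c["fx"],(at[0]-c["cy"])/c["fy"]])
    s=u.copy()
    for _ in range(20): s=u/(1+c["k1"]*(s@s))
    R=np.array(c["rotation"]); d=R@np.array([s[0],s[1],1.]); return np.array(c["eye"]),d/np.linalg.norm(d)
def plane(c,at,z):
    e,d=ray(c,at); return e+d*(z-e[2])/d[2]
def tri(l):
    A=np.zeros((3,3));b=np.zeros(3)
    for e,d in l:
        P=np.eye(3)-np.outer(d,d);A+=P;b+=P@e
    x=np.linalg.solve(A,b)
    return x,[np.linalg.norm((np.eye(3)-np.outer(d,d))@(x-e)) for e,d in l]
E
python3 - <<'E'
from h import *
o=observe();print({k:np.round(v,3).tolist() for k,v in o.items()})
try: print(grip_point_offset)
except Exception as e: print(e)
cs={n:read_camera(n) for n in("scene","top")}
for n,c in cs.items():
    cv2.imwrite(f"pics/{n}0.png",c["img"]);print(n,np.round(c["eye"],3))
H=dict(tester_tip=.03,tester_shoulder=.14,tester=.03,holder=0,holder_seat=.14,rinse=0,rinse_rim=.11,cup_yellow=0,cup_yellow_rim=.075,cup_red_rim=.075,cup_blue_rim=.075,wash_bottle=0)
for l,z in H.items():
    rs=[]
    for n,c in cs.items():
        p=place_of(n,l)
        for q in p[:2]: print(l,n,round(q["conf"],2),np.round(q["at"],0),np.round(plane(c,q["at"],z),3))
        if p: rs.append(ray(c,p[0]["at"]))
    if len(rs)==2: print("   tri",np.round(tri(rs),3) if 0 else [np.round(t,3).tolist() for t in tri(rs)])
E
python3 -c "
import cv2,numpy as np
a=cv2.imread('pics/scene0.png');b=cv2.imread('pics/top0.png');cv2.imwrite('pics/both0.png',cv2.resize(np.vstack([a,b]),(448,600)) if 0 else cv2.resize(np.hstack([a,b]),(800,300)))"
```

```text
pics
{'time': 0.0, 'qpos': [1.092, 0.343, 1.525, 0.0, 1.275, -0.146], 'qvel': [-0.0, 0.0, -0.001, 0.001, 0.0, -0.001], 'joint_efforts': [-0.001, -43.125, -24.421, 0.072, 0.056, -0.0], 'tool_pos': [0.171, 0.496, 0.226], 'tool_rot': [-3.14, -0.0, 2.809], 'contact_force': [0.427, -0.489, 0.293], 'torque': [-0.015, 0.005, -0.04], 'opening': 0.092}
0.0188
scene [ 0.97  -0.302  0.705]
top [0.403 0.015 1.058]Traceback (most recent call last):
  File "<stdin>", line 13, in <module>
  File "h.py", line 9, in plane
    e,d=ray(c,at); return e+d*(z-e[2])/d[2]
                                       ~^^^
IndexError: invalid index to scalar variable.
```

View pics/scene0.png

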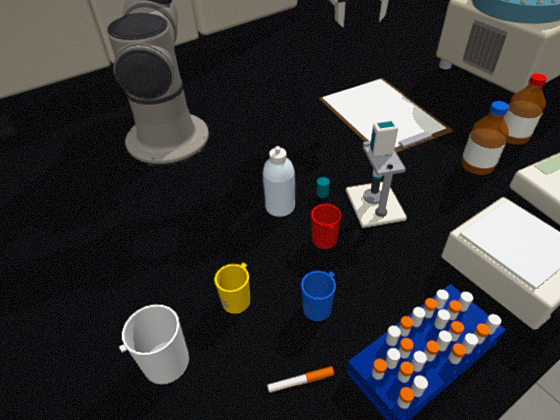

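View pics/top0.png

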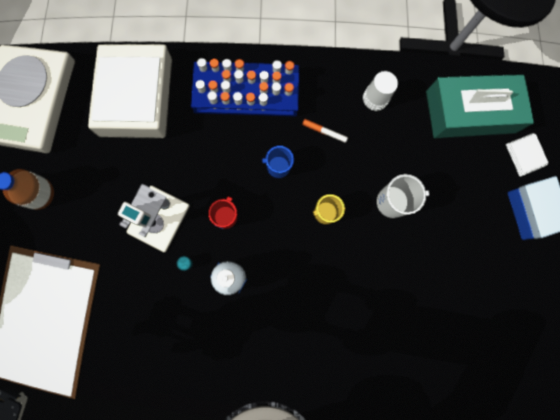

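The pictures show the tester in its holder at scene (385,160) and top (140,215). The yellow cup is at top (329,209), the beaker at (402,196), red at (223,213), blue at (279,161) and the bottle at (228,278). The camera rotation is given as rpy, so I'll fix the helper.

```bash
sed -i 's/R=np.array(c\["rotation"\])/R=Rot.from_euler("xyz",c["rotation"]).as_matrix()/; 1i from scipy.spatial.transform import Rotation as Rot' h.py
python3 - <<'E'
from h import *
cs={n:read_camera(n) for n in("scene","top")}
for n in cs: print(n,cs[n]["rotation"])
H=dict(tester_tip=.03,tester_shoulder=.14,tester=.03,holder=0,holder_seat=.14,rinse=0,rinse_rim=.11,cup_yellow=0,cup_yellow_rim=.075,cup_red_rim=.075,cup_blue_rim=.075,wash_bottle=0)
for l,z in H.items():
    rs=[]
    for n,c in cs.items():
        p=place_of(n,l)
        for q in p[:2]: print(l,n,round(q["conf"],2),np.round(q["at"],0),np.round(plane(c,q["at"],z),3))
        if p: rs.append(ray(c,p[0]["at"]))
    if len(rs)==2: print("   tri",[np.round(t,3).tolist() for t in tri(rs)])
c=cs["top"]["img"][170:265,100:205];cv2.imwrite("pics/crop.png",cv2.resize(c,None,fx=6,fy=6,interpolation=2))
E
```

```text
scene [-2.37821031  0.01889976  0.93830569]
top [-3.01481948 -0.02643125 -1.54203858]
tester_tip scene 0.85 [189. 374.] [0.498 0.265 0.03 ]
tester_tip scene 0.54 [152. 379.] [0.41  0.365 0.03 ]
tester_tip top 0.69 [222. 151.] [0.503 0.264 0.03 ]
   tri [[0.502, 0.262, 0.034], [0.001, 0.001]]
tester_shoulder top 0.97 [218. 139.] [0.5   0.262 0.14 ]
tester scene 0.89 [190. 374.] [0.5   0.262 0.03 ]
holder scene 0.86 [200. 369.] [0.495 0.257 0.   ]
holder scene 0.64 [191. 372.] [0.479 0.284 0.   ]
holder top 0.92 [228. 154.] [0.493 0.263 0.   ]
holder top 0.46 [218. 226.] [0.521 0.102 0.   ]
   tri [[0.493, 0.262, -0.004], [0.002, 0.002]]
holder_seat scene 0.87 [149. 379.] [0.495 0.263 0.14 ]
holder_seat scene 0.44 [304. 238.] [ 0.633 -0.159  0.14 ]
holder_seat top 0.93 [214. 141.] [0.506 0.258 0.14 ]
   tri [[0.504, 0.254, 0.151], [0.001, 0.001]]
rinse scene 0.91 [364. 166.] [ 0.575 -0.278  0.   ]
rinse top 0.8 [202. 391.] [ 0.569 -0.275  0.   ]
   tri [[0.57, -0.277, -0.008], [0.001, 0.001]]
rinse_rim scene 0.76 [329. 152.] [ 0.575 -0.275  0.11 ]
rinse_rim top 0.9 [191. 408.] [ 0.576 
[... 325 characters left out ...]
544 -0.124  0.075]
cup_yellow_rim top 0.29 [216. 144.] [0.511 0.269 0.075]
   tri [[0.543, -0.126, 0.075], [0.002, 0.002]]
cup_red_rim scene 0.92 [216. 323.] [0.525 0.097 0.075]
cup_red_rim top 0.7 [209. 221.] [0.531 0.106 0.075]
cup_red_rim top 0.27 [217. 141.] [0.509 0.274 0.075]
   tri [[0.528, 0.101, 0.076], [0.006, 0.006]]
cup_blue_rim scene 0.9 [284. 318.] [ 0.644 -0.013  0.075]
cup_blue_rim top 0.67 [156. 279.] [ 0.649 -0.011  0.075]
   tri [[0.647, -0.013, 0.079], [0.002, 0.002]]
wash_bottle scene 0.88 [205. 279.] [0.386 0.086 0.   ]
wash_bottle top 0.86 [278. 229.] [0.387 0.09  0.   ]
wash_bottle top 0.6 [219. 225.] [0.519 0.103 0.   ]
   tri [[0.386, 0.088, -0.001], [0.002, 0.002]]
```

View pics/crop.png

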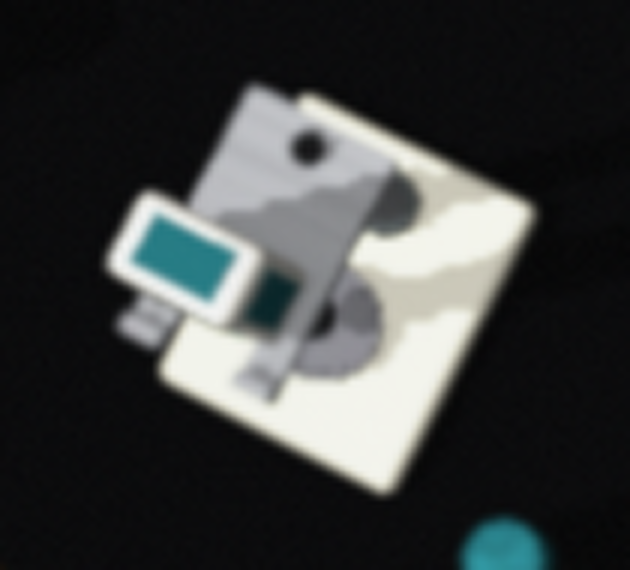

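```bash
python3 -m inch '[[[-43,-12.7,-8,0],[-43,-12.7,-8,0],[-43,-12.7,-8,0],[-43,-12.7,-8,0],[-43,-12.7,-8,0],[-43,-12.7,-8,0],[-43,-12.7,-8,0],[-43,-12.7,-8,0],[-43,-12.7,-8,0],[0,0,0,0.13]]]' -1
cat >> h.py <<'E'
def wrist(o=None):
    o=observe(); c=dict(read_camera("wrist"))
    T=np.eye(4);T[:3,:3]=Rot.from_euler("xyz",o["tool_rot"]).as_matrix();T[:3,3]=o["tool_pos"]
    M=T@np.array(c["T_tool_cam"]);c["eye"]=M[:3,3];c["rotation"]=Rot.from_matrix(M[:3,:3]).as_euler("xyz")
    return o,c
E
python3 - <<'E'
from h import *
o,c=wrist()
print(np.round(o["tool_pos"],4),np.round(o["tool_rot"],3),np.round(o["qvel"],3))
for l,z in dict(tester_shoulder=.14,tester=.03,tester_tip=.03,holder=0,holder_seat=.14).items():
    for q in place_of("wrist",l)[:2]: print(l,round(q["conf"],2),np.round(q["at"],0),np.round(plane(c,q["at"],z),4))
for q in boxes_of("wrist","tester")[:1]: print("box",q)
cv2.imwrite("pics/w1.png",c["img"])
t=read_camera("top")
px=[(188.3,205),(165,251.7),(127.5,232.5)]
P=[plane(t,(r,k),.012) for k,r in px]
for a,b in((0,1),(1,2)): d=P[a]-P[b];print("edge",np.linalg.norm(d),np.degrees(np.arctan2(d[1],d[0])))
E
```

```text
time: 2.7
tool_pos: [0.5024, 0.2597, 0.2988]
tool_rot: [3.141, 0.001, 2.672]
contact_force: [-0.2, 0.3, 0.4]
opening: 0.092
[0.5024 0.2597 0.2988] [3.141e+00 1.000e-03 2.672e+00] [ 4.500e-02 -1.700e-02  4.400e-02  2.100e-02  1.000e-03  1.102e+00]
tester_shoulder 0.73 [187. 280.] [0.5004 0.2627 0.14  ]
tester 0.62 [172. 277.] [0.5022 0.259  0.03  ]
tester_tip 0.94 [170. 279.] [0.5009 0.2631 0.03  ]
holder 0.76 [166. 273.] [0.4959 0.2547 0.    ]
holder_seat 0.93 [187. 278.] [0.4997 0.2607 0.14  ]
box {'at': [199.4, 276.4], 'conf': 0.71}
edge 0.11583821721804219 -23.828271341625232
edge 0.09595744263992828 -114.3960865682213
```

View pics/w1.png

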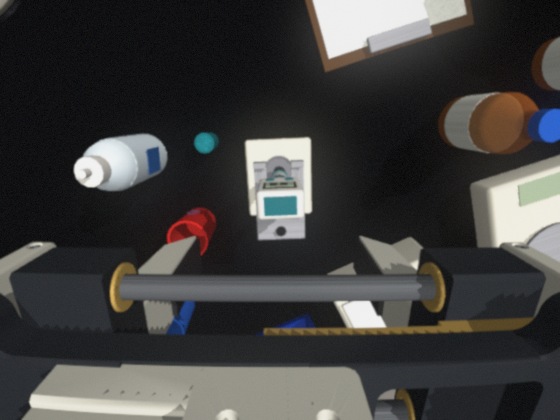

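The wrist view shows the holder and tester centred at about (280,200) and tilted about 3°. The fingers are open, with the red cup at (190,235) to one side. I'll trim the pose, go down to just above the head, and recheck once settled.

```bash
python3 -m inch '[[[2.8,1.5,0,-0.045],[0,0,35,0],[0,0,30,0],[0,0,0,0],[0,0,0,0]]]' -1
python3 - <<'E'
from h import *
o,c=wrist()
print(np.round(o["tool_pos"],4),np.round(o["tool_rot"],3),np.round(o["qvel"],3))
for l,z in dict(tester_shoulder=.14,tester=.03,tester_tip=.03,holder=0,holder_seat=.14).items():
    for q in place_of("wrist",l)[:1]: print(l,round(q["conf"],2),np.round(q["at"],0),np.round(plane(c,q["at"],z),4))
# head top outline: white pixels -> rotated rect
cv2.imwrite("pics/w2.png",cv2.resize(c["img"][90:290,180:380],None,fx=3,fy=3))
E
```

```text
time: 3.72
tool_pos: [0.4986, 0.2648, 0.2351]
tool_rot: [3.14, 0.001, 2.724]
contact_force: [-0.5, 0.3, -0.2]
opening: 0.0919
[0.4986 0.2648 0.2351] [3.140e+00 1.000e-03 2.724e+00] [-0.002 -0.012 -0.011 -0.002 -0.003  0.003]
tester_shoulder 0.97 [216. 276.] [0.5061 0.2594 0.14  ]
tester 0.9 [185. 275.] [0.5017 0.2601 0.03  ]
tester_tip 0.74 [188. 280.] [0.5078 0.2641 0.03  ]
holder 0.74 [179. 274.] [0.4993 0.2588 0.    ]
```

View pics/w2.png

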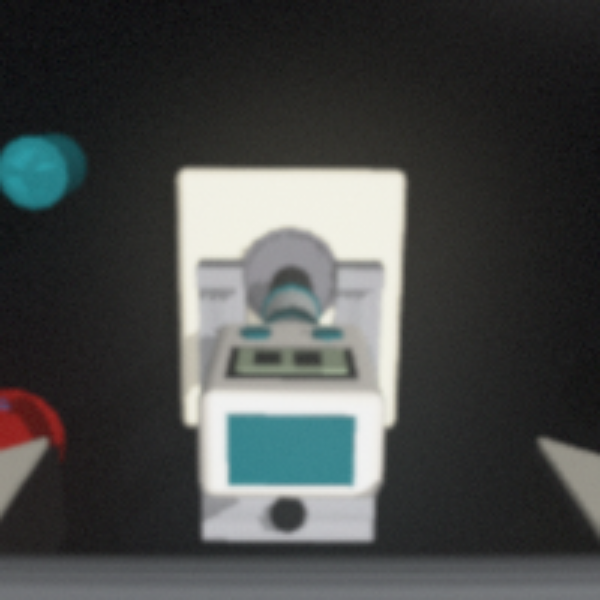

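The crop shows the head square to the jaws. Its top is centred at crop (291,443), and the finger midline is at about 294. I only need to check the offset along tool x.

Run:
```python
from h import *
o,c=wrist()
R=Rot.from_euler("xyz",o["tool_rot"]).as_matrix()
for u,v,z in((291,443,.205),(291,492,.205),(291,393,.205),(203,443,.205),(382,443,.205),(291,170,.012)):
    p=plane(c,(90+v/3,180+u/3),z);print(np.round(p,4),np.round(R.T@(p-o["tool_pos"])*1000,1))
```

```text
[0.5007 0.2624 0.205 ] [-3.  -1.  29.5]
[0.5122 0.2573 0.205 ] [-15.5  -1.   29.5]
[0.4895 0.2674 0.205 ] [ 9.3 -1.  29.5]
[0.4925 0.2437 0.205 ] [ -3.  -21.4  29.5]
[0.5093 0.2817 0.205 ] [-3.  20.2 29.5]
[0.4599 0.2805 0.012 ] [ 41.8  -1.1 222.5]
```

```bash
python3 -m inch '[[[-3.5,-1,0,0],[0,0,25,0],[0,0,25,0],[0,0,24,0],[0,0,0,0],[0,0,0,0]]]' -1
python3 -m inch '[[[0,0,0,0],[0,0,0,0],[0,0,0,0],[0,0,0,0],[0,0,0,0],[0,0,0,0]]]' 1 25
```

```text
time: 4.82
tool_pos: [0.5015, 0.2621, 0.1607]
tool_rot: [3.141, 0.001, 2.724]
contact_force: [-0.1, -0.3, 0.3]
opening: 0.0914
time: 5.58
tool_pos: [0.5009, 0.2621, 0.1597]
tool_rot: [3.141, 0.0, 2.724]
contact_force: [-0.2, -0.2, 0.1]
opening: 0.0439
```

```bash
python3 -m inch '[[[0,0,-8,0],[0,0,-8,0],[0,0,0,0]]]'
python3 -m inch '[[[0,0,-25,0],[0,0,-30,0],[0,0,-30,0],[0,0,-30,0],[0,0,-30,0],[0,0,0,0],[0,0,0,0]]]'
python3 - <<'E'
from h import *
o,c=wrist()
tc,sc=read_camera("top"),read_camera("scene")
print(np.round(o["tool_pos"],4),np.round(o["tool_rot"],3))
z=o["tool_pos"][2]
rs=[]
for n,cc in(("scene",sc),("top",tc),("wrist",c)):
    for l,dz in(("tester_tip",-.131),("tester_shoulder",-.021)):
        for q in place_of(n,l)[:1]:
            print(n,l,round(q["conf"],2),np.round(q["at"]),np.round(plane(cc,q["at"],z+dz),4))
            if l=="tester_tip": rs.append(ray(cc,q["at"]))
if len(rs)>1: print(tri(rs))
a=sc["img"][20:240,260:480];b=c["img"][90:310,170:390];cv2.imwrite("pics/lift.png",cv2.resize(np.hstack([a,b]),(800,400)))
E
```

```text
time: 5.95
tool_pos: [0.5014, 0.2622, 0.1767]
tool_rot: [3.14, 0.001, 2.724]
contact_force: [0.8, -0.3, -1.6]
opening: 0.0437
time: 6.82
tool_pos: [0.5004, 0.2618, 0.3193]
tool_rot: [-3.14, -0.001, 2.724]
contact_force: [1.1, 0.9, -0.8]
opening: 0.0439
[0.5004 0.2618 0.3193] [-3.140e+00 -1.000e-03  2.724e+00]
scene tester_tip 0.69 [129. 385.] [0.4982 0.2683 0.1883]
scene tester_shoulder 0.69 [ 75. 394.] [0.493  0.2743 0.2983]
top tester_shoulder 0.72 [165. 278.] [ 0.5775 -0.0046  0.2983]
wrist tester_tip 0.85 [199. 276.] [0.5021 0.2587 0.1883]
wrist tester_shoulder 0.69 [242. 277.] [0.5021 0.2599 0.2983]
(array([0.50215043, 0.26063456, 0.19393841]), [np.float64(0.0018732567575970238), np.float64(0.0018732567575972105)])
```

View pics/lift.png

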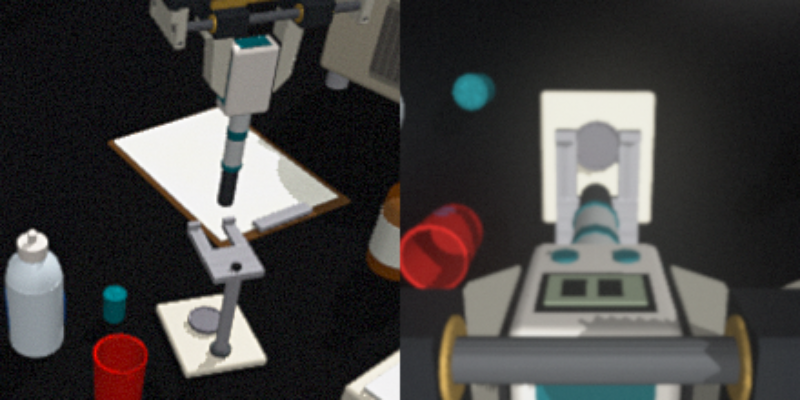

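The tester hangs straight with its tip clear above the yoke, and the scene, wrist and TCP estimates agree within about 2 mm. Next I transit high to the beaker.

```bash
python3 -m inch '[[[-9,-14.5,0,0],[-18,-29,0,0],[-18,-29,0,0],[-18,-29,0,0],[-18,-29,0,0],[-18,-29,0,0],[-18,-29,0,0],[-18,-29,0,0],[-18,-29,0,0]]]'
python3 -m inch '[[[-18,-29,0,0],[-18,-29,0,0],[-18,-29,0,0],[-18,-29,0,0],[-18,-29,0,0],[-18,-29,0,0],[-18,-29,0,0],[-9,-14.5,0,0],[0,0,0,0],[0,0,0,0]]]'
python3 - <<'E'
from h import *
o,c=wrist();sc=read_camera("scene")
print(np.round(o["tool_pos"],4),np.round(o["tool_rot"],3))
for l,z in(("rinse_rim",.11),("cup_yellow_rim",.075),("rinse",0),("cup_yellow",0),("tester_tip",.188)):
    for n,cc in(("wrist",c),("scene",sc)):
        for q in place_of(n,l)[:1]: print(n,l,round(q["conf"],2),np.round(q["at"]),np.round(plane(cc,q["at"],z),4))
cv2.imwrite("pics/rinse.png",np.hstack([sc["img"][100:400,60:360],c["img"][60:360,130:430]]))
E
```

```text
time: 8.4
tool_pos: [0.5404, -0.0276, 0.3209]
tool_rot: [-3.141, 0.0, 2.723]
contact_force: [0.4, -0.9, -0.2]
opening: 0.0439
time: 9.65
tool_pos: [0.5757, -0.278, 0.3209]
tool_rot: [3.141, -0.0, 2.725]
contact_force: [0.6, -0.2, -1.2]
opening: 0.0438
[ 0.5757 -0.278   0.3209] [ 3.141 -0.     2.725]
wrist rinse_rim 0.62 [176. 277.] [ 0.5699 -0.2766  0.11  ]
scene rinse_rim 0.81 [331. 152.] [ 0.5766 -0.2771  0.11  ]
wrist cup_yellow_rim 0.93 [104. 374.] [ 0.5398 -0.1221  0.075 ]
scene cup_yellow_rim 0.93 [279. 227.] [ 0.5395 -0.1306  0.075 ]
wrist rinse 0.77 [162. 277.] [ 0.5685 -0.2762  0.    ]
scene rinse 0.64 [362. 167.] [ 0.5734 -0.276   0.    ]
wrist cup_yellow 0.77 [105. 357.] [ 0.5368 -0.1245  0.    ]
scene cup_yellow 0.93 [302. 235.] [ 0.542 -0.125  0.   ]
wrist tester_tip 0.82 [199. 277.] [ 0.5787 -0.2808  0.188 ]
scene tester_tip 0.85 [300. 137.] [ 0.5731 -0.2767  0.188 ]
```

View pics/rinse.png

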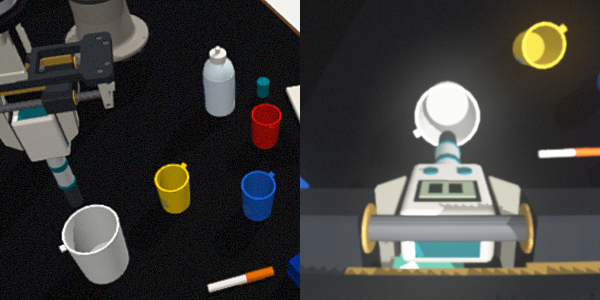

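The tip is over the middle of the beaker's mouth, and nothing else has moved. Dip 133 mm, hold, then lift.

```bash
python3 -m inch '[[[0,0,25,0],[0,0,35,0],[0,0,35,0],[0,0,25,0],[0,0,13,0],[0,0,0,0],[0,0,0,0]]]'
python3 -m inch '[[[0,0,0,0],[0,0,0,0],[0,0,0,0],[0,0,0,0],[0,0,0,0],[0,0,0,0],[0,0,0,0],[0,0,0,0],[0,0,0,0]]]'
python3 -m inch '[[[0,0,-13,0],[0,0,-25,0],[0,0,-35,0],[0,0,-35,0],[0,0,-25,0],[0,0,0,0],[0,0,0,0]]]'
```

```text
time: 11.12
tool_pos: [0.5764, -0.2793, 0.1891]
tool_rot: [-3.141, 0.002, 2.724]
contact_force: [0.1, -0.2, -0.8]
opening: 0.0442
time: 12.25
tool_pos: [0.5759, -0.2789, 0.1877]
tool_rot: [3.142, 0.0, 2.724]
contact_force: [-0.3, 0.3, -2.2]
opening: 0.0443
time: 13.12
tool_pos: [0.5755, -0.2787, 0.3197]
tool_rot: [3.141, -0.001, 2.724]
contact_force: [0.2, 0.1, -1.5]
opening: 0.0436
```

```bash
python3 -m inch '[[[9.4,12.6,0,0],[18.8,25.4,0,0],[18.8,25.4,0,0],[18.8,25.4,0,0],[18.8,25.4,0,0],[9.4,12.6,0,0],[0,0,0,0],[0,0,0,0]]]'
python3 - <<'E'
from h import *
o,c=wrist();sc=read_camera("scene")
print(np.round(o["tool_pos"],4),np.round(o["tool_rot"],3))
for l,z in(("cup_yellow_rim",.075),("cup_yellow",0),("tester_tip",.188)):
    for n,cc in(("wrist",c),("scene",sc)):
        for q in place_of(n,l)[:1]: print(n,l,round(q["conf"],2),np.round(q["at"]),np.round(plane(cc,q["at"],z),4))
cv2.imwrite("pics/yel.png",np.hstack([sc["img"][100:400,60:360],c["img"][60:360,130:430]]))
E
```

```text
time: 14.12
tool_pos: [0.5415, -0.1256, 0.3205]
tool_rot: [-3.141, -0.0, 2.723]
contact_force: [0.9, -0.4, -1.1]
opening: 0.0437
[ 0.5415 -0.1256  0.3205] [-3.141 -0.     2.723]
wrist cup_yellow_rim 0.84 [174. 279.] [ 0.5408 -0.124   0.075 ]
scene cup_yellow_rim 0.74 [279. 228.] [ 0.5411 -0.1304  0.075 ]
scene cup_yellow 0.6 [302. 234.] [ 0.5418 -0.1267 -0.    ]
wrist tester_tip 0.84 [198. 278.] [ 0.5437 -0.1266  0.188 ]
scene tester_tip 0.73 [235. 222.] [ 0.5408 -0.1256  0.188 ]
```

View pics/yel.png

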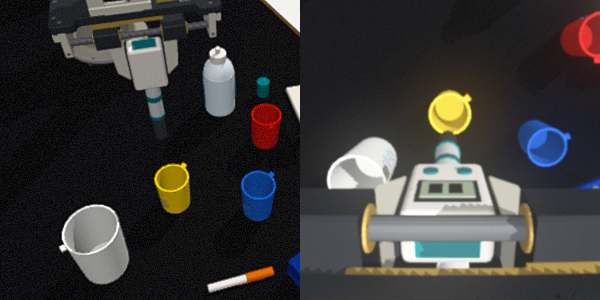

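The tip is centred over the yellow cup. Dip 150 mm to bring the tip to about 40 mm, hold just over 3 s, then lift.

```bash
python3 -m inch '[[[0,0,25,0],[0,0,35,0],[0,0,35,0],[0,0,25,0],[0,0,18,0],[0,0,12,0],[0,0,0,0],[0,0,0,0]]]'
python3 -m inch '[[[0,0,0,0],[0,0,0,0],[0,0,0,0],[0,0,0,0],[0,0,0,0],[0,0,0,0],[0,0,0,0],[0,0,0,0],[0,0,0,0],[0,0,0,0]]]'
python3 -m inch '[[[0,0,0,0],[0,0,0,0],[0,0,0,0],[0,0,0,0],[0,0,0,0],[0,0,0,0],[0,0,0,0],[0,0,0,0],[0,0,0,0],[0,0,0,0]]]'
python3 -m inch '[[[0,0,0,0],[0,0,0,0],[0,0,0,0],[0,0,0,0],[0,0,0,0]]]'
python3 -m inch '[[[0,0,-12,0],[0,0,-18,0],[0,0,-25,0],[0,0,-35,0],[0,0,-35,0],[0,0,-25,0],[0,0,0,0],[0,0,0,0]]]'
```

```text
time: 15.52
tool_pos: [0.5419, -0.1251, 0.1715]
tool_rot: [3.141, 0.002, 2.724]
contact_force: [0.2, -0.8, -0.8]
opening: 0.0439
time: 16.77
tool_pos: [0.5414, -0.1249, 0.1707]
tool_rot: [3.141, -0.0, 2.724]
contact_force: [-0.7, -1.1, -1.2]
opening: 0.0441
time: 18.02
tool_pos: [0.5414, -0.1249, 0.1707]
tool_rot: [3.141, 0.0, 2.724]
contact_force: [-0.1, 0.7, -1.5]
opening: 0.0441
time: 18.65
tool_pos: [0.5413, -0.1249, 0.1707]
tool_rot: [3.142, -0.0, 2.724]
contact_force: [-0.4, -0.7, -1.6]
opening: 0.0437
time: 19.65
tool_pos: [0.541, -0.1247, 0.3198]
tool_rot: [3.142, -0.001, 2.724]
contact_force: [0.2, -0.4, -1.8]
opening: 0.0438
```

```bash
python3 -m inch '[[[8,14,0,0],[16,28,0,0],[16,28,0,0],[16,28,0,0],[16,28,0,0],[16,28,0,0],[16,28,0,0]]]'
python3 -m inch '[[[16,28,0,0],[16,28,0,0],[16,28,0,0],[16,28,0,0],[16,28,0,0],[10,15.2,0,0],[0,0,0,0],[0,0,0,0],[0,0,0,0]]]'
python3 - <<'E'
from h import *
o,c=wrist();sc=read_camera("scene")
print(np.round(o["tool_pos"],4),np.round(o["tool_rot"],3))
for l,z in(("holder_seat",.14),("holder",0),("tester_tip",.188)):
    for n,cc in(("wrist",c),("scene",sc)):
        for q in place_of(n,l)[:1]: print(n,l,round(q["conf"],2),np.round(q["at"]),np.round(plane(cc,q["at"],z),4))
cv2.imwrite("pics/back.png",cv2.resize(np.hstack([sc["img"][20:240,260:480],c["img"][90:310,170:390]]),(800,400)))
E
```

```text
time: 20.52
tool_pos: [0.5192, 0.0857, 0.3198]
tool_rot: [-3.141, -0.002, 2.724]
contact_force: [0.4, -0.2, -0.9]
opening: 0.0439
time: 21.65
tool_pos: [0.5011, 0.261, 0.3208]
tool_rot: [-3.142, 0.0, 2.722]
contact_force: [-0.2, -1.3, -1.2]
opening: 0.0439
[0.5011 0.261  0.3208] [-3.142  0.     2.722]
wrist holder_seat 0.96 [186. 279.] [0.5023 0.2617 0.14  ]
scene holder_seat 0.7 [151. 379.] [0.5001 0.2601 0.14  ]
wrist holder 0.88 [166. 275.] [0.4983 0.257  0.    ]
scene holder 0.58 [201. 373.] [0.5031 0.262  0.    ]
wrist tester_tip 0.66 [198. 279.] [0.5036 0.2614 0.188 ]
scene tester_tip 0.94 [126. 384.] [0.489  0.2734 0.188 ]
```

View pics/back.png

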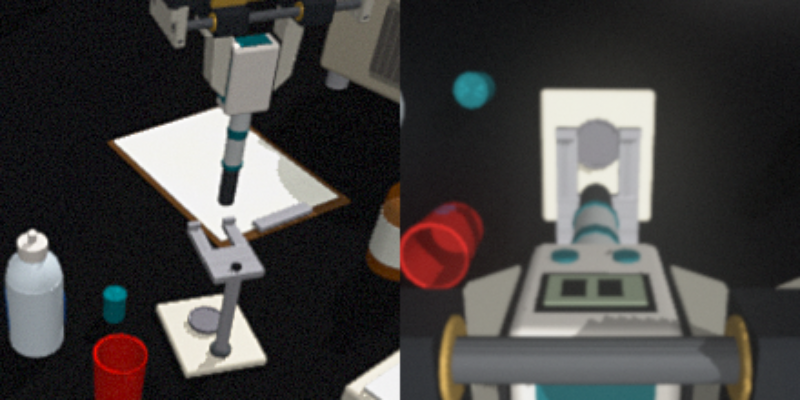

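The view matches the one at the first lift, and the commanded offset is back to zero. Lower in stages, slowly at the end.

```bash
python3 -m inch '[[[0,0,15,0],[0,0,20,0],[0,0,20,0],[0,0,20,0],[0,0,20,0],[0,0,20,0],[0,0,15,0],[0,0,10,0],[0,0,0,0],[0,0,0,0]]]'
python3 -m inch '[[[0,0,5,0],[0,0,4,0],[0,0,3,0],[0,0,2,0],[0,0,2,0],[0,0,1.5,0],[0,0,1.5,0],[0,0,0,0],[0,0,0,0]]]'
```

```text
time: 23.3
tool_pos: [0.5013, 0.2622, 0.1814]
tool_rot: [3.141, 0.001, 2.724]
contact_force: [-0.9, -0.6, -0.7]
opening: 0.0441
time: 24.42
tool_pos: [0.5009, 0.262, 0.1618]
tool_rot: [3.141, 0.0, 2.724]
contact_force: [-0.4, -0.6, -1.1]
opening: 0.0441
```

```bash
python3 -m inch '[[[0,0,0.7,0],[0,0,0.5,0],[0,0,0.4,0],[0,0,0,0],[0,0,0,0]]]'
```

```text
time: 25.05
tool_pos: [0.5009, 0.262, 0.1602]
tool_rot: [3.141, 0.0, 2.724]
contact_force: [0.0, -0.3, -1.2]
opening: 0.0442
```

```bash
python3 -m inch '[[[0,0,0.4,0],[0,0,0.3,0],[0,0,0,0],[0,0,0,0]]]'
```

```text
time: 25.55
tool_pos: [0.5009, 0.262, 0.1597]
tool_rot: [3.141, 0.0, 2.724]
contact_force: [-0.6, -1.2, 3.4]
opening: 0.0435
```

The force rose to +3.4 N upward at the original grasp height, so the tester is seated. Release gently, then retreat.

```bash
python3 -m inch '[[[0,0,0,0],[0,0,0,0],[0,0,0,0]]]' 0 3
python3 -m inch '[[[0,0,0,0],[0,0,0,0],[0,0,0,0],[0,0,0,0],[0,0,0,0]]]' -1
python3 -m inch '[[[0,0,-10,0],[0,0,-25,0],[0,0,-35,0],[0,0,-35,0],[0,0,-20,0],[0,0,0,0],[0,0,0,0],[0,0,0,0]]]'
python3 - <<'E'
from h import *
o,c=wrist();sc=read_camera("scene");tc=read_camera("top")
print(np.round(o["tool_pos"],4))
for l,z in dict(tester_shoulder=.14,tester_tip=.03,holder_seat=.14,rinse=0,cup_yellow=0,cup_red_rim=.075,cup_blue_rim=.075,wash_bottle=0).items():
    for n,cc in(("wrist",c),("scene",sc),("top",tc)):
        for q in place_of(n,l)[:1]: print(n,l,round(q["conf"],2),np.round(plane(cc,q["at"],z),4))
cv2.imwrite("pics/end.png",np.hstack([sc["img"][50:420,60:460],c["img"][20:390,130:430]]))
E
```

```text
time: 25.92
tool_pos: [0.5009, 0.262, 0.1593]
tool_rot: [3.142, -0.0, 2.724]
contact_force: [0.3, 1.5, 0.9]
opening: 0.0458
time: 26.55
tool_pos: [0.5009, 0.262, 0.1594]
tool_rot: [3.142, 0.0, 2.724]
contact_force: [0.8, -0.2, -0.1]
opening: 0.0899
time: 27.55
tool_pos: [0.5004, 0.2618, 0.2832]
tool_rot: [-3.14, -0.002, 2.724]
contact_force: [-0.4, -1.0, -0.7]
opening: 0.0918
[0.5004 0.2618 0.2832]
wrist tester_shoulder 0.71 [0.4939 0.1658 0.14  ]
scene tester_shoulder 0.65 [0.4984 0.2626 0.14  ]
wrist tester_tip 0.79 [0.5075 0.2605 0.03  ]
scene tester_tip 0.85 [0.4951 0.2711 0.03  ]
wrist holder_seat 0.44 [0.4921 0.1641 0.14  ]
scene holder_seat 0.91 [0.501  0.2633 0.14  ]
scene rinse 0.6 [0.5045 0.2585 0.    ]
scene cup_yellow 0.61 [ 0.5462 -0.1255  0.    ]
top cup_yellow 0.9 [ 0.5385 -0.1202  0.    ]
wrist cup_red_rim 0.88 [0.5228 0.103  0.075 ]
scene cup_red_rim 0.55 [0.5234 0.1034 0.075 ]
wrist cup_blue_rim 0.55 [0.3991 0.1226 0.075 ]
scene cup_blue_rim 0.66 [ 0.6446 -0.015   0.075 ]
top cup_blue_rim 0.92 [ 0.644  -0.0076  0.075 ]
wrist wash_bottle 0.92 [0.3908 0.0893 0.    ]
scene wash_bottle 0.65 [0.3809 0.0934 0.    ]
top wash_bottle 0.76 [0.385 0.086 0.   ]
```

View pics/end.png

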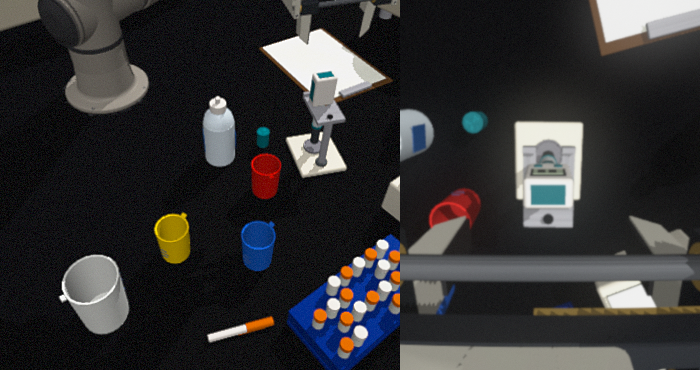

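The tester hangs upright in its holder, seen at about (322,90) in the scene half. The fingers are clear, and the cups, beaker and bottle stand where they were.

```bash
python3 -c "from cell import *; print(hand_in())"
```

```text
the job is handed in; nothing more can be done
None
```

The pH check is done and handed in at about 28 s of the 69 s allowed; no verdict is reported. Every dip depth and position below is worked out from the arm's pose and the cameras, not measured directly.

- **Rinse:** I lifted the tester straight up out of the holder and dipped it in the white beaker, with the tip at about 57 mm height, for more than 1 s.
- **Buffer:** I then dipped it in the yellow cup, with the tip at about 40 mm, for more than 3 s.
- **Return:** I lowered it into the holder slowly. The force readings showed about 3–4 N as it seated, at nearly the same height where I had gripped it. I then released it and backed off.

**Last checks:** The final pictures show the tester hanging upright in the holder with the gripper clear. The red, yellow and blue cups and the wash bottle measured within about a centimetre of where they started, and no force reading taken during the dips suggested contact.

**Disagreements:** A few network detections in the last check were clearly wrong:
- The scene camera put the beaker at the holder.
- The wrist camera put the tester's shoulder and the holder's seat about 10 cm off.
- The wrist camera also put the blue cup's rim far from where it stands.

I discounted these because they contradict the pictures. That left no valid final measurement of the beaker, so its position rests on the picture alone.

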